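# Roll a rubber roller up the tester's ramp and hold it on the contact bar

### The job

With the fingertips alone, push the black rubber roller up the tester's ramp in one go, never letting it run free or roll back, until it has pushed the copper contact bar at the top fully in. Finish still holding it pressed there, square against the bar, so that its resistance can be read. Do not pinch the roller between the fingers or lift it off the ramp, and leave the blue spare roller, the yellow solder reel and the screwdriver where they are.

Things in the scene. Friction and masses are not known exactly. Their poses are not given: they have to be found in the camera images.
- deck: The tester's fixed ramp: an aluminium deck sloping 8 degrees. Origin mid-deck on its surface, 40 mm above the bench; x points up the slope, y across, z square to the deck. Deck from x = -115 mm (foot, open) to 110 mm, then a white end block 50 mm high to x = 150 mm. Channel 126 mm wide between blue side cheeks 5 mm thick, 22 mm high. Grey base plate below, 270 x 160 x 10 mm. Place and heading vary.
- foot_stops (a point): Point on the deck surface midway between the two yellow foot stops (deck x = -91 mm, y = 0) that keep the roller from rolling off. They are 8 mm high and 8 mm thick (x = -99 to -91 mm) and stand at y = 32 to 52 mm on either side: the 64 mm between them is open to the fingers.
- roller: Black rubber roller, 40 mm in diameter, 100 mm long, brass end rings, steel journals 18 mm in diameter standing out 9 mm at each end; 0.2 to 0.45 kg. Origin at the middle of its axis; y runs along the axis (x and z turn as it rolls). It starts across the ramp against the foot stops (deck x about -75 mm). It rolls freely: let go on the slope, it runs back down.
- contact_bar (a joint): Travel of the copper contact bar up the slope, in m: 0 at rest, 0.010 pushed fully in against its end. It is sprung: about 1.5 N starts it, 4 N holds it fully in, and it pushes the roller back when released.
- bar_face (a point): Middle of the contact bar's face that looks down the slope, 20 mm above the deck; at rest at deck x = 85 mm, so the roller meets it when its axis is at x = 65 mm and has it fully in at x = 75 mm. The bar is 90 mm wide and reaches from 6 to 34 mm above the deck. The point moves with the bar.
- spare_roller: Bystander: blue spare roller standing on end beside the tester, 40 mm in diameter, 118 mm high. Origin at the centre of its underside.
- solder_reel: Bystander: yellow solder reel standing on its flange beside the tester, 54 mm in diameter, 40 mm high. Origin at the centre of its underside.
- driver: Bystander: screwdriver with a blue handle, about 200 mm long, lying on the bench along its own x axis. Origin on the bench under its middle.

How it is judged:
By the outcome, as a careful person would: the job done as asked, in the order asked, and still so for the second after the job is handed in, while the arm keeps its last pose, push and grip.
It also fails if it takes over 42 s, if anything falls off the work surface, if the arm or the gripper's body presses on something with over 40 N, if the wrist force passes 120 N, or if a joint passes its speed limit or range.

### The arm

A 6-joint arm with a two-finger parallel gripper is mounted at the origin on the work surface. World frame = base frame: x ahead of the robot, y to its left, z up, the work surface at z = 0. Lengths are in m, angles in degrees, forces in N, time in s.
With the tool pointing down it reaches from about 0.4 to 0.825 m from the base axis. Payload 7 kg.
Tool frame: the origin (TCP) lies midway between the tips of the shut fingers; the grasp point (between the pads) lies 19 mm behind it; z points along the fingers, x is the direction in which the jaws open and shut, and the axes are right-handed (so a half turn about z gives the same grasp; the last joint's range is limited). The gripper opens to 88 mm and grips with 3 to 60 N. Pads are 19 mm wide; open, the fingers measure 130 mm over their backs; the gripper's body (78 mm by 193 mm) begins 47 mm behind the grasp point.
Start: joints at [80.105, 20.546, 0.682, 0, -70.136, -16.507], TCP at [0.3, 0.605, 0.227] pointing down, gripper open.
Joint ranges: [-176.03, 176.03], [-82.01, 121.73], [-58.28, 71.71], [-173.87, 95.51], [-174.79, -0.11], [-173.66, 173.66]. Speed limits (degrees/s): [136.94, 136.94, 172.46, 180, 180, 180].

### API

Orientations are given as [roll, pitch, yaw] about the fixed x, y, z axes, in that order (R = Rz(yaw) Ry(pitch) Rx(roll)).
In Python, from plant import * gives the robot as it stands. The module is installed in compiled form; this text tells all that it offers.
- The arm moves only by the shell command python3 -m pendant 'ROWS' [OPENING]. ROWS is JSON, a list that holds one entry, the list of rows, each a list of 6 numbers: the shift along the world's x, y, z in mm, then the turn, a rotation vector about the world's x, y, z in degrees. A call has 1 to 10 rows; each row is the pose to reach, as a shift and turn from the pose commanded when the call began; what a row does not reach only later rows make up. A row lasts 1/8 s, in which the tool goes at most 62.5 mm and 10.7 degrees, less where a joint would pass 70% of its speed; a pose out of reach is approached as far as the arm can. A call with a gripper value outside its range is refused whole. OPENING is the closure, from -1 (fully open) to 1 (shut), set as the call begins (- or left out, the last holds). The fingers move at their own pace and stop on an object; the grip force is fixed at half the most. Time passes only in rows, so rows that repeat a pose let the fingers close. It gives the time, the measured TCP pose, the force and the opening at its end, in the units of the state.
- get_obs(): the state, without advancing time (a new reading comes with each control period).
- snapshot(name): name is "scene" or "top" or "wrist"; returns a dict with "pixels" (480x640x3 uint8, red, green, blue), "depth" (480x640 float32, m along the optical axis (not along the pixel's ray), 0 where there is no reading), "fx", "fy", "cx", "cy" (pixels), "pose" (4x4, takes a point from camera to world coordinates); the wrist camera has in their place "tool_from_camera" (4x4, takes a point from camera to tool coordinates, whose origin is the TCP and whose axes are the tool frame's). Camera axes: x right, y down, z forward; pixel columns grow to the right and rows downward; lengths in m; the calibration is good to about 2 mm. A picture is of the moment at which its call begins: read the wrist's pose just before it.
- close_job(): hands the job in, once; it reports no verdict.
The state is a dict: "clock": time; "joint_pos": joint angles; "qvel": joint speeds; "tau": joint torques, N m; "tool_pos": TCP position; "orientation": TCP orientation; "force": force on the tool from outside, world axes, zero at the start; "moment": the same for the moment, N m; "opening": finger opening in m.
Only numpy, scipy, OpenCV 4.12 (cv2) and the standard library are available. Lean on these libraries where they do the work, as an engineer would, in place of code of your own. Each camera call takes 0.05 s, during which the arm holds its last target. There are 200 camera calls.

## Working session

There is one attempt and no reset: what is moved stays moved. The work goes in short steps, Python scripts to look and compute and a shell command to move; the robot and the scene stay as the last step left them, time stands still between calls to the robot, and variables do not carry over. Pictures are saved under pics/ and viewed, about 8 in all and at most 12, crops included, and the job is handed in when it is done.

```bash
mkdir -p pics; python3 - <<'E'
from plant import *
import cv2,pickle
d={}
for n in("scene","top"):
    s=snapshot(n);d[n]=s;cv2.imwrite(f"pics/{n}0.png",s["pixels"][...,::-1])
    print(n,s["fx"],s["cx"],s["cy"],s["pose"])
pickle.dump(d,open("d0.pkl","wb"))
print(get_obs())
E
```

```text
scene 436.98450076336894 314.82389270359977 235.87357219145485 [[-0.52786009  0.71548076 -0.45765818  0.99970434]
 [ 0.8493191   0.44177254 -0.28895343  0.38363412]
 [-0.0045598  -0.54122482 -0.84086557  0.80671264]
 [ 0.          0.          0.          1.        ]]
top 454.83455657316637 322.79383619133984 236.5743465793015 [[ 3.24336567e-03 -9.84902829e-01  1.73077720e-01  4.56982386e-01]
 [-9.99845635e-01 -2.05190682e-04  1.75688247e-02  1.09933930e-01]
 [-1.72680712e-02 -1.73107985e-01 -9.84751461e-01  1.00959689e+00]
 [ 0.00000000e+00  0.00000000e+00  0.00000000e+00  1.00000000e+00]]
{'clock': 0.1, 'joint_pos': array([ 8.01070026e+01,  2.05870639e+01,  6.40353317e-01, -1.83729067e-02,
       -7.01366897e+01, -1.65078463e+01]), 'qvel': array([ 0.12108417, -0.1128475 ,  0.06959964,  0.04783255,  0.07822056,
        0.00276376]), 'tau': array([-4.85437267e-04, -5.84162521e+01,  2.93749702e+01,  7.01543793e+00,
        1.02054168e-02, -3.67628547e-05]), 'tool_pos': array([0.29995438, 0.60420792, 0.2257275 ]), 'orientation': array([-1.79992861e+02, -8.48709503e-02, -1.16407104e+02]), 'force': array([0.53860008, 0.67215186, 0.76083341]), 'moment': array([-0.02758929, -0.00790441, -0.0791805 ]), 'opening': 0.08754322971544656}
```

View pics/top0.png

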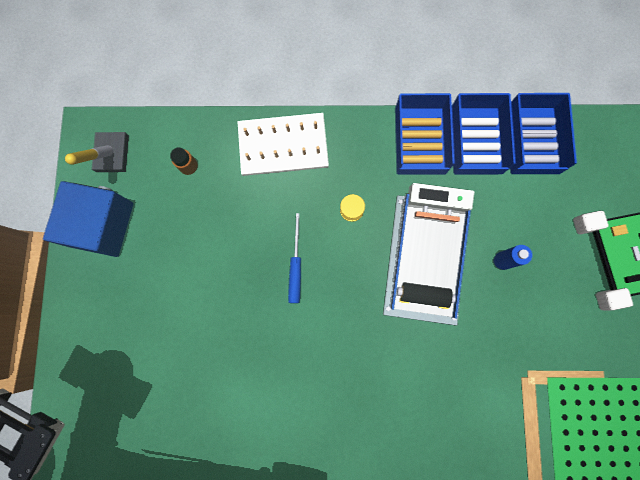

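View pics/scene0.png

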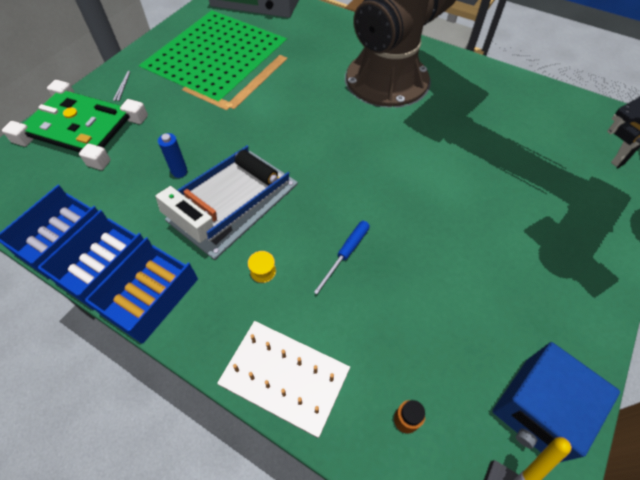

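Top view: the ramp is at cols 385–473, rows 185–325, climbing away from the robot. The roller is near (426,295), the bar (437,215), the spare (520,255), the reel (352,207) and the driver (295,260). The scene view agrees.

```bash
cat > h.py <<'E'
import numpy as np,cv2
def pts(s,mask):
    v,u=np.nonzero(mask&(s["depth"]>0));z=s["depth"][v,u]
    P=np.c_[(u-s["cx"])/s["fx"]*z,(v-s["cy"])/s["fy"]*z,z]
    return P@s["pose"][:3,:3].T+s["pose"][:3,3]
def box(s,u0,u1,v0,v1):
    m=np.zeros((480,640),bool);m[v0:v1,u0:u1]=1;return m
E
python3 - <<'E'
import pickle;from h import *
s=pickle.load(open("d0.pkl","rb"))["top"];im=s["pixels"].astype(int);hsv=cv2.cvtColor(s["pixels"],cv2.COLOR_RGB2HSV)
H,S,V=[hsv[...,i].astype(int) for i in range(3)]
B=box(s,380,478,180,330)
deck=pts(s,B&box(s,408,455,228,278)&(S<40)&(V>120))
c=np.median(deck,0);q=deck[np.abs(deck[:,2]-c[2])<.03]
A=np.c_[q[:,:2],np.ones(len(q))];k=np.linalg.lstsq(A,q[:,2],rcond=None)[0]
print("deck n",len(q),"slope deg",np.degrees(np.arctan(np.hypot(*k[:2]))),"dir",np.degrees(np.arctan2(k[1],k[0])),"rms",(A@k-q[:,2]).std(),k)
def line(n,m):
    P=pts(s,m);mu=P.mean(0);w=np.linalg.svd(P[:,:2]-mu[:2])[2][0] if len(P)<3000 else None
    print(n,len(P),"mean",mu.round(4),"top",np.percentile(P[:,2],95).round(4),"axis deg",np.degrees(np.arctan2(w[1],w[0])).round(2),"len",np.ptp((P[:,:2]-mu[:2])@w).round(4),"perp",np.ptp((P[:,:2]-mu[:2])@[-w[1],w[0]]).round(4))
    return P
line("roller",B&(V<60)&box(s,395,460,275,312))
line("bar",B&(S>80)&((H<20))&(V>100))
blue=(H>105)&(H<130)&(S>120)
line("cheekL",B&blue&box(s,380,415,190,320)); line("cheekR",B&blue&box(s,450,478,190,330))
line("block",box(s,405,480,180,212)&(S<30)&(V>190))
line("spare",blue&box(s,490,535,240,275))
line("reel",(H>20)&(H<35)&(S>150)&box(s,330,375,190,225))
line("drv",blue&box(s,280,310,250,310))
E
```

```text
deck n 2337 slope deg 8.041539374450654 dir -7.589045604924105 rms 0.0017319696574855407 [ 0.14004273 -0.01865844 -0.04211951]
roller 525 mean [ 0.4992 -0.0989  0.0638] top 0.0706 axis deg 85.71 len 0.1174 perp 0.0743
bar 213 mean [ 0.6625 -0.1104  0.0869] top 0.0899 axis deg -97.57 len 0.0889 perp 0.0104
cheekL 259 mean [ 0.5928 -0.0347  0.0636] top 0.0784 axis deg 172.11 len 0.2414 perp 0.0051
cheekR 312 mean [ 0.5626 -0.1621  0.0602] top 0.0758 axis deg 172.04 len 0.2224 perp 0.0065
block 956 mean [ 0.6969 -0.1173  0.1017] top 0.1123 axis deg -93.88 len 0.159 perp 0.0645
spare 572 mean [ 0.5768 -0.2586  0.0812] top 0.1114 axis deg 101.48 len 0.0927 perp 0.0386
reel 85 mean [0.6797 0.0658 0.0166] top 0.0423 axis deg 85.37 len 0.0491 perp 0.0493
drv 488 mean [0.5352 0.1885 0.024 ] top 0.0279 axis deg 178.15 len 0.0988 perp 0.024
```

```bash
python3 -m pendant '[[[6,-20,0,0,0,1],[20,-60,0,0,0,3],[35,-110,0,0,0,5],[50,-160,0,0,0,7],[65,-210,0,0,0,9],[80,-260,0,0,0,11],[100,-310,0,0,0,13],[115,-360,0,0,0,15],[130,-410,0,0,0,17],[140,-440,0,0,0,18.6]]]' -0.14; python3 - <<'E'
from plant import *
from scipy.spatial.transform import Rotation as R
import numpy as np
o=get_obs();print(o["joint_pos"].round(1))
h=np.radians(-7.8);l=[-np.sin(h),np.cos(h),0]
u=np.array([np.cos(h),np.sin(h),0]);n=R.from_rotvec(np.radians(-8)*np.array(l)).apply([0,0,1]);x=-np.array(l);z=-n
Rt=R.from_matrix(np.c_[x,np.cross(z,x),z])
Rc=R.from_euler("xyz",o["orientation"],degrees=True)
print("turn",np.degrees((Rt*Rc.inv()).as_rotvec()),Rt.as_euler("xyz",degrees=True))
print("shift to (.4524,-.0814,.0365)",(np.array([.4524,-.0814,.0365])-o["tool_pos"])*1000)
E
```

```text
clock: 1.35
tool_pos: [0.4398, 0.1616, 0.2266]
orientation: [-180.0, 0.0, -97.8]
force: [-0.2, 0.3, -0.1]
opening: 0.0499
[ 44.3   0.7 -24.3  -0.  -65.   37.9]
turn [-1.09934272e+00 -7.92147258e+00  4.66262955e-05] [-172.     0.   -97.8]
shift to (.4524,-.0814,.0365) [  12.61962611 -243.01193629 -190.13075606]
```

```bash
python3 -m pendant '[[[2,-30,0,-0.1,-1,0],[4,-65,0,-0.3,-2,0],[6,-100,0,-0.4,-3,0],[8,-135,0,-0.55,-4,0],[10,-170,-10,-0.7,-5,0],[11,-205,-30,-0.8,-6,0],[12,-235,-50,-1,-7,0],[12,-246,-70,-1.1,-7.9,0],[12,-246,-80,-1.1,-7.9,0],[12,-246,-80,-1.1,-7.9,0]]]'; python3 - <<'E'
from plant import *
import cv2,pickle
o=get_obs();print(o["joint_pos"].round(1),o["tool_pos"],o["orientation"])
d={"obs":o}
for n in("wrist","scene"):
    s=snapshot(n);d[n]=s;cv2.imwrite(f"pics/{n}1.png",s["pixels"][...,::-1])
print(d["wrist"]["tool_from_camera"],d["wrist"]["fx"])
pickle.dump(d,open("d1.pkl","wb"))
E
```

```text
clock: 2.6
tool_pos: [0.4517, -0.0815, 0.1463]
orientation: [-172.1, -0.0, -97.8]
force: [-1.0, 1.1, 1.8]
opening: 0.0498
[ 17.5  -1.  -40.1   4.9 -43.9  61.3] [ 0.45166724 -0.0815026   0.14632278] [-1.72084537e+02 -4.44840073e-02 -9.78023871e+01]
[[ 9.99999244e-01 -1.15404872e-03  4.23341399e-04  7.52475056e-04]
 [ 9.90110186e-04  9.60290422e-01  2.79000582e-01 -7.59197106e-02]
 [-7.28510956e-04 -2.78999952e-01  9.60290839e-01 -1.57986377e-01]
 [ 0.00000000e+00  0.00000000e+00  0.00000000e+00  1.00000000e+00]] 340.57395911363017
```

View pics/wrist1.png

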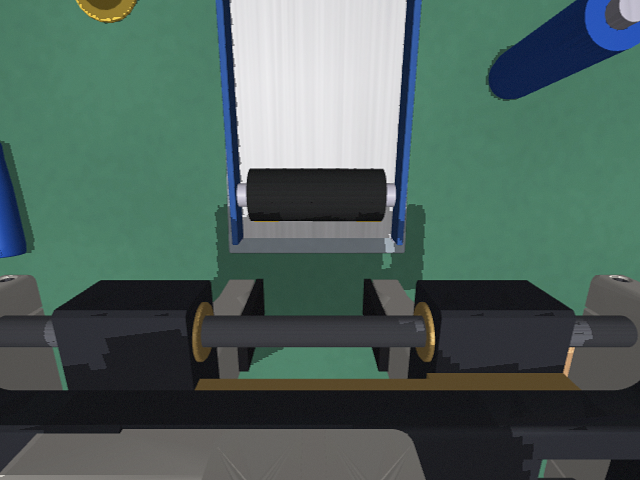

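The wrist view shows the roller across the channel (cols 247–386, rows 168–221) at the foot, with the fingertips spread behind it (about rows 285–370) and nothing in the way. I'll refine the roller and deck position from this view.

```bash
python3 - <<'E'
import pickle;from h import *
from scipy.spatial.transform import Rotation as R
d=pickle.load(open("d1.pkl","rb"));s=d["wrist"];o=d["obs"]
T=np.eye(4);T[:3,:3]=R.from_euler("xyz",o["orientation"],degrees=True).as_matrix();T[:3,3]=o["tool_pos"]
s["pose"]=T@s["tool_from_camera"]
hsv=cv2.cvtColor(s["pixels"],cv2.COLOR_RGB2HSV);H,S,V=[hsv[...,i].astype(int) for i in range(3)]
h=np.radians(-7.8);u=np.array([np.cos(h),np.sin(h),0]);l=np.array([-u[1],u[0],0])
c,sn=np.cos(np.radians(8)),np.sin(np.radians(8))
D0=.585*u-.0193*l+[0,0,.04]
M=np.c_[c*u+[0,0,sn],l,-sn*u+[0,0,c]]
f=lambda P:(P-D0)@M*1000   # deck coords mm
dk=f(pts(s,box(s,250,385,40,150)&(S<40)))
q=np.linalg.lstsq(np.c_[dk[:,:2],np.ones(len(dk))],dk[:,2],rcond=None)[0];print("deck z at foot",q@[-75,0,1],"slopes",np.degrees(q[:2]))
r=f(pts(s,box(s,255,380,165,222)&(V<70)));r=r[r[:,2]>15]
print("roller n",len(r),"top z",np.percentile(r[:,2],98),"y mid",(r[:,1].min()+r[:,1].max())/2)
for lo,hi in((-50,-15),(-15,15),(15,50)):
    t=r[(r[:,1]>lo)&(r[:,1]<hi)]
    A=np.c_[2*t[:,0],2*t[:,2],np.ones(len(t))];w=np.linalg.lstsq(A,(t[:,0]**2+t[:,2]**2),rcond=None)[0]
    x=w[0];z=w[1];print("circle x,z,r",x,z,np.sqrt(w[2]+x*x+z*z))
for n,b in(("L",box(s,215,245,20,235)),("R",box(s,395,425,20,235))):
    t=f(pts(s,b&(H>105)&(H<130)&(S>120)));t=t[t[:,2]>15];p=np.polyfit(t[:,0],t[:,1],1);print(n,"y@0",p[1],"deg",np.degrees(p[0]),"xmin",t[:,0].min())
print("foot edge x",)
t=f(pts(s,box(s,250,380,236,256)&(S<60)));print(np.percentile(t,[2,50],axis=0))
print("TCP deck",f(o["tool_pos"]))
E
```

```text
deck z at foot -0.2131624744416734 slopes [-0.0483652  -0.07246362]
roller n 6480 top z 40.51429543647755 y mid -4.034896223938624
circle x,z,r -73.75086401437319 20.303817679061375 19.512162356970546
circle x,z,r -73.7110504743272 20.20134185393065 19.573551924518263
circle x,z,r -73.63873264835826 20.30407642491666 19.504184795026703
L y@0 60.02021694852048 deg -0.13656349965078737 xmin -105.91319143254943
R y@0 -69.31100703954723 deg -0.12012007924779877 xmin -105.90025672421713
foot edge x
[[-130.75582552  -58.46337796  -14.61323233]
 [-123.32002197   -1.94211382  -12.663455  ]]
TCP deck [-110.42260417   -0.15024592  122.88656386]
```

```bash
python3 -m pendant '[[[0,-1,-15,0,0,-0.1],[0,-2,-30,0,0,-0.1],[1,-3,-45,0,0,-0.1],[1,-3,-60,0,0,-0.1],[2,-3,-75,0,0,-0.1],[2,-3,-90,0,0,-0.1],[3,-3,-100,0,0,-0.1],[3,-3,-107,0,0,-0.1],[3,-3,-110,0,0,-0.1],[3,-3,-110,0,0,-0.1]]]'; python3 - <<'E'
from plant import *
import cv2
for n in("wrist","scene"):
    s=snapshot(n);cv2.imwrite(f"pics/{n}2.png",s["pixels"][...,::-1])
im=cv2.imread("pics/scene2.png")[100:300,120:360];cv2.imwrite("pics/scene2c.png",cv2.resize(im,None,fx=3,fy=3)[:600,:720])
o=get_obs();print(o["tool_pos"],o["force"])
E
```

```text
clock: 3.95
tool_pos: [0.4552, -0.0844, 0.0366]
orientation: [-172.0, -0.0, -97.9]
force: [-0.2, -0.4, 0.3]
opening: 0.0502
[ 0.45542723 -0.0843834   0.03689745] [ 0.6294764  -0.92418648 -0.03396755]
```

View pics/wrist2.png

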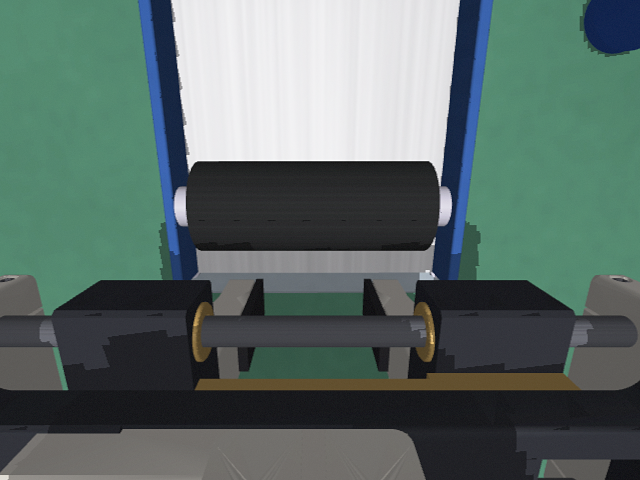

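View pics/scene2c.png

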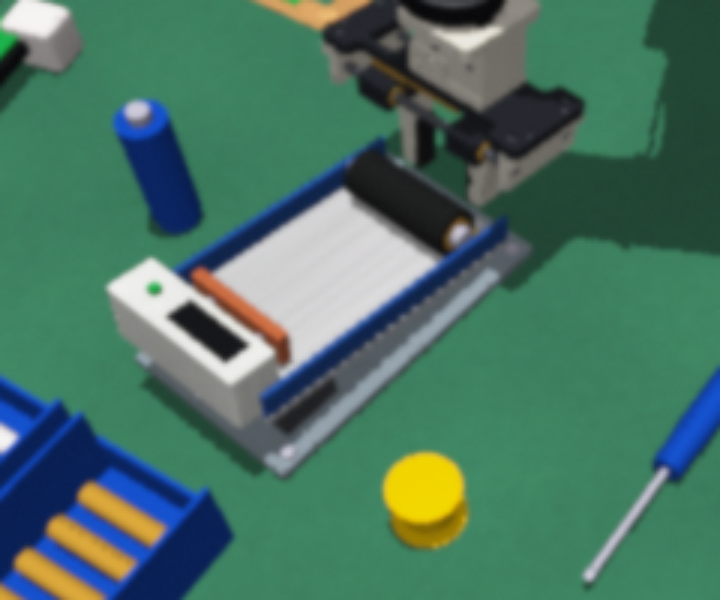

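Fingers are centred behind the roller: fingers' centre col 314, roller's col 313. The scene view shows them clear of the cheeks, with nothing disturbed. I'll close the gap gently, tracking the roller by depth.

```bash
cat > chk.py <<'E'
from plant import *
from h import *
import sys
from scipy.spatial.transform import Rotation as R
o=get_obs();s=snapshot("wrist")
T=np.eye(4);T[:3,:3]=R.from_euler("xyz",o["orientation"],degrees=True).as_matrix();T[:3,3]=o["tool_pos"]
s["pose"]=T@s["tool_from_camera"]
if len(sys.argv)>1: cv2.imwrite(sys.argv[1],s["pixels"][...,::-1])
hsv=cv2.cvtColor(s["pixels"],cv2.COLOR_RGB2HSV);H,S,V=[hsv[...,i].astype(int) for i in range(3)]
h=np.radians(-7.93);u=np.array([np.cos(h),np.sin(h),0]);l=np.array([-u[1],u[0],0]);c,sn=np.cos(np.radians(8)),np.sin(np.radians(8))
D0=.585*u-.0193*l+[0,0,.04]+1.3e-3*u;M=np.c_[c*u+[0,0,sn],l,-sn*u+[0,0,c]];f=lambda P:(P-D0)@M*1000
tc=f(o["tool_pos"]);r=f(pts(s,box(s,170,460,100,285)&(V<75)&(S<120)))
r=r[(r[:,2]>22)&(r[:,2]<45)&(r[:,0]>tc[0]+5)&(r[:,0]<tc[0]+70)]
out=[]
for lo,hi in((-45,-10),(-10,10),(10,45)):
    y=r[:,1]-tc[1];t=r[(y>lo)&(y<hi)];x,z=t[:,0],t[:,2]
    # axis x from points of known r=20
    w=np.linalg.lstsq(np.c_[2*x,2*z,np.ones(len(t))],x*x+z*z,rcond=None)[0];out.append((w[0].round(1),w[1].round(1)))
b=f(pts(s,box(s,150,490,0,285)&(S>80)&(H<15)&(V>90)))
b=b[(b[:,2]>8)&(b[:,2]<40)&(b[:,0]>70)&(b[:,0]<110)]
print("TCP",tc.round(1),"roller x,z L..R",out,"n",len(r),"gap",round(out[1][0]-tc[0],1),"bar",len(b),np.percentile(b[:,0],5).round(1) if len(b)>20 else None,"F deck",(M.T@o["force"]).round(1),"clock",o["clock"])
E
python3 -m pendant '[[[3.9,-0.5,0.6,0,0,0],[7.8,-1.1,1.1,0,0,0],[10.8,-1.5,1.5,0,0,0],[12.8,-1.8,1.8,0,0,0],[14.2,-2,2,0,0,0],[15.7,-2.2,2.2,0,0,0],[16.7,-2.3,2.4,0,0,0],[17.7,-2.5,2.5,0,0,0],[18.6,-2.6,2.6,0,0,0],[19.6,-2.7,2.8,0,0,0]]]'; python3 chk.py
```

```text
clock: 5.3
tool_pos: [0.4735, -0.0875, 0.039]
orientation: [-172.1, -0.1, -97.9]
force: [-5.7, 1.1, 3.9]
opening: 0.0501
TCP [-104.4   -2.    13.6] roller x,z L..R [(np.float64(-72.6), np.float64(20.5)), (np.float64(-72.6), np.float64(20.4)), (np.float64(-72.6), np.float64(20.4))] n 20248 gap 31.8 bar 0 None F deck [-5.2  0.3  4.7] clock 5.3
```

```bash
python3 -m pendant '[[[1,-0.1,0.2,0,0,0],[2,-0.3,0.3,0,0,0],[3,-0.4,0.4,0,0,0],[4,-0.5,0.5,0,0,0]]]'; python3 chk.py pics/w3.png
```

```text
clock: 5.85
tool_pos: [0.4776, -0.088, 0.0395]
orientation: [-172.1, -0.1, -97.9]
force: [-5.9, 0.2, 3.9]
opening: 0.0502
TCP [-100.2   -1.9   13.6] roller x,z L..R [(np.float64(-68.4), np.float64(20.4)), (np.float64(-68.4), np.float64(20.4)), (np.float64(-68.4), np.float64(20.4))] n 20206 gap 31.8 bar 0 None F deck [-5.3 -0.6  4.6] clock 5.85
```

View pics/w3.png

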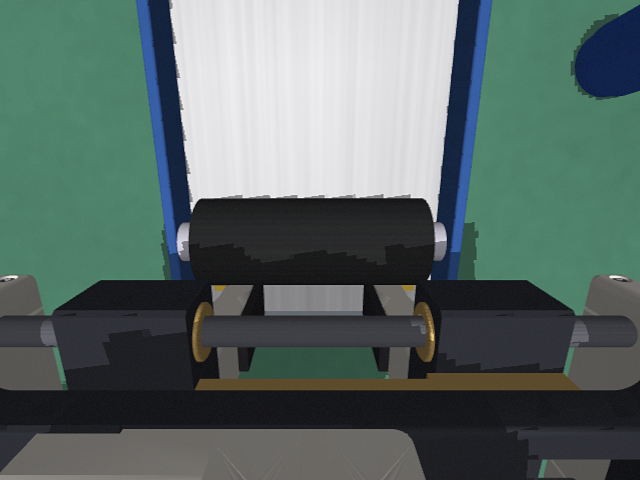

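The roller moves with the tips: the gap stays at 31.8 mm and it remains square. The face friction is high, though (about 5.3 N along and 4.6 N up). Past the stops I'll tilt the tips forward 20° so they press below the axis, which reduces the jamming against the bar.

```bash
python3 -m pendant '[[[1.5,-0.2,0.2,0,0,0],[3.4,-0.5,0.5,0,0,0],[5.4,-0.8,0.8,0,0,0],[7.8,-1.1,1.1,0,0,0],[10.3,-1.4,1.5,0,0,0],[12.8,-1.8,1.8,0,0,0],[15.2,-2.1,2.2,0,0,0],[17.7,-2.5,2.5,0,0,0],[20.1,-2.8,2.8,0,0,0],[22.6,-3.2,3.2,0,0,0]]]'; python3 -m pendant '[[[2.5,-0.3,0.4,0,0,0],[4.9,-0.7,0.7,0,0,0],[7.4,-1,1,0,0,0],[9.8,-1.4,1.4,0,0,0],[12.3,-1.7,1.7,0,0,0],[14.7,-2.1,2.1,0,0,0],[17.2,-2.4,2.4,0,0,0],[19.6,-2.7,2.8,0,0,0]]]'; python3 chk.py; python3 -c "
from plant import *;print(get_obs()['joint_pos'].round(1))"
```

```text
clock: 7.15
tool_pos: [0.5004, -0.0911, 0.0428]
orientation: [-172.1, -0.0, -97.9]
force: [-4.9, 0.5, 3.3]
opening: 0.05
clock: 8.15
tool_pos: [0.5201, -0.0938, 0.0456]
orientation: [-172.1, -0.0, -97.9]
force: [-5.8, 1.3, 3.6]
opening: 0.0498
TCP [-56.9  -1.8  13.6] roller x,z L..R [(np.float64(-25.2), np.float64(20.4)), (np.float64(-25.2), np.float64(20.4)), (np.float64(-25.2), np.float64(20.4))] n 20241 gap 31.7 bar 0 None F deck [-5.3  0.5  4.4] clock 8.15
[ 13.2  14.1 -39.6   5.9 -29.   63.9]
```

```bash
python3 -m pendant '[[[2.5,-0.4,-0.2,0,0,0],[5.1,-0.7,-0.5,0,0,0],[7.6,-1.1,-0.7,0,0,0],[10.1,-1.4,-1,0,0,0],[12.7,-1.8,-1.2,0,0,0],[15.2,-2.1,-1.5,0,0,0],[17.7,-2.5,-1.7,0,0,0],[20.3,-2.8,-2,0,0,0],[22.8,-3.2,-2.2,0,0,0],[25.4,-3.5,-2.5,0,0,0]]]'; python3 chk.py;  python3 -c "
from plant import *;print(get_obs()['joint_pos'].round(1))"
```

```text
clock: 9.45
tool_pos: [0.5456, -0.0972, 0.0431]
orientation: [-172.1, -0.0, -97.9]
force: [-5.0, 0.3, 4.2]
opening: 0.0496
TCP [-31.8  -1.7   7.6] roller x,z L..R [(np.float64(0.1), np.float64(20.7)), (np.float64(0.1), np.float64(20.6)), (np.float64(0.1), np.float64(20.7))] n 20551 gap 31.9 bar 4165 85.4 F deck [-4.3 -0.4  4.9] clock 9.45
[ 12.   16.4 -36.4   5.5 -29.8  65.5]
```

```bash
python3 -m pendant '[[[2.5,-0.4,-0.3,0,0,0],[5.1,-0.7,-0.6,0,0,0],[7.6,-1.1,-0.9,0,0,0],[10.2,-1.4,-1.2,0,0,0],[12.6,-1.8,-0.8,0,0,0],[15.1,-2.1,-0.5,0,0,0],[17.5,-2.5,-0.1,0,0,0],[20,-2.8,0.2,0,0,0],[22.4,-3.1,0.6,0,0,0],[24.9,-3.5,0.9,0,0,0]]]'; python3 chk.py; python3 -m pendant '[[[2.5,-0.3,0.4,0,0,0],[4.9,-0.7,0.7,0,0,0],[7.4,-1,1,0,0,0],[9.8,-1.4,1.4,0,0,0],[12.3,-1.7,1.7,0,0,0],[14.7,-2.1,2.1,0,0,0],[17.2,-2.4,2.4,0,0,0],[19.6,-2.7,2.8,0,0,0],[22.1,-3.1,3.1,0,0,0],[24.5,-3.4,3.5,0,0,0]]]'; python3 chk.py pics/w4.png
```

```text
clock: 10.75
tool_pos: [0.5706, -0.1007, 0.0441]
orientation: [-172.1, -0.0, -97.9]
force: [-5.2, 1.4, 2.8]
opening: 0.0499
TCP [-6.6 -1.7  5. ] roller x,z L..R [(np.float64(25.4), np.float64(20.8)), (np.float64(25.4), np.float64(20.8)), (np.float64(25.4), np.float64(20.8))] n 20694 gap 32.0 bar 7893 85.7 F deck [-4.9  0.6  3.5] clock 10.75
clock: 12.05
tool_pos: [0.5952, -0.104, 0.0476]
orientation: [-172.1, -0.0, -97.9]
force: [-6.2, 1.0, 3.9]
opening: 0.0502
TCP [18.4 -1.6  5.1] roller x,z L..R [(np.float64(50.5), np.float64(20.8)), (np.float64(50.4), np.float64(20.8)), (np.float64(50.4), np.float64(20.8))] n 20685 gap 32.0 bar 6530 86.0 F deck [-5.6  0.1  4.8] clock 12.05
```

```bash
python3 -m pendant '[[[2,-0.3,0.3,0,0,0],[3.9,-0.5,0.6,0,0,0],[5.9,-0.8,0.8,0,0,0],[7.8,-1.1,1.1,0,0,0],[9.8,-1.4,1.4,0,0,0],[11.3,-1.6,1.6,0,0,0],[12.8,-1.8,1.8,0,0,0],[13.6,-1.9,2.8,0,0,0],[14.5,-2,3.9,0,0,0],[15.3,-2.1,4.9,0,0,0]]]'; python3 chk.py
```

```text
clock: 13.35
tool_pos: [0.6103, -0.1061, 0.0523]
orientation: [-172.1, -0.0, -97.9]
force: [-5.3, 1.1, 0.8]
opening: 0.0497
TCP [34.2 -1.6  7.6] roller x,z L..R [(np.float64(66.2), np.float64(21.1)), (np.float64(66.2), np.float64(21.0)), (np.float64(66.2), np.float64(21.0))] n 19546 gap 32.0 bar 6663 86.8 F deck [-5.2  0.3  1.6] clock 13.35
```

```bash
python3 -m pendant '[[[0.9,-0.1,0.8,0,0,0],[1.8,-0.2,1.7,0,0,0],[2.7,-0.4,2.5,0,0,0],[3.5,-0.5,3.3,0,0,0],[4.4,-0.6,4.2,0,0,0],[5.3,-0.7,5,0,0,0]]]'; python3 chk.py
```

```text
clock: 14.15
tool_pos: [0.6162, -0.1068, 0.0575]
orientation: [-172.1, -0.0, -97.9]
force: [-3.9, -0.1, -2.0]
opening: 0.0498
TCP [40.8 -1.4 11.9] roller x,z L..R [(np.float64(72.6), np.float64(21.6)), (np.float64(72.6), np.float64(21.6)), (np.float64(72.6), np.float64(21.6))] n 19571 gap 31.8 bar 6180 93.3 F deck [-4.  -0.7 -1.4] clock 14.15
```

```bash
python3 -m pendant '[[[0.5,-0.1,0.1,0,0,0],[1,-0.1,0.1,0,0,0],[1.5,-0.2,0.2,0,0,0],[2,-0.3,0.3,0,0,0]]]'; python3 chk.py pics/w5.png
```

```text
clock: 14.7
tool_pos: [0.6182, -0.1071, 0.0578]
orientation: [-172.0, -0.0, -97.9]
force: [-3.9, 0.8, -2.2]
opening: 0.0504
TCP [42.8 -1.5 12. ] roller x,z L..R [(np.float64(74.6), np.float64(21.6)), (np.float64(74.7), np.float64(21.6)), (np.float64(74.7), np.float64(21.5))] n 19554 gap 31.9 bar 6162 95.4 F deck [-4.2  0.2 -1.6] clock 14.7
```

View pics/w5.png

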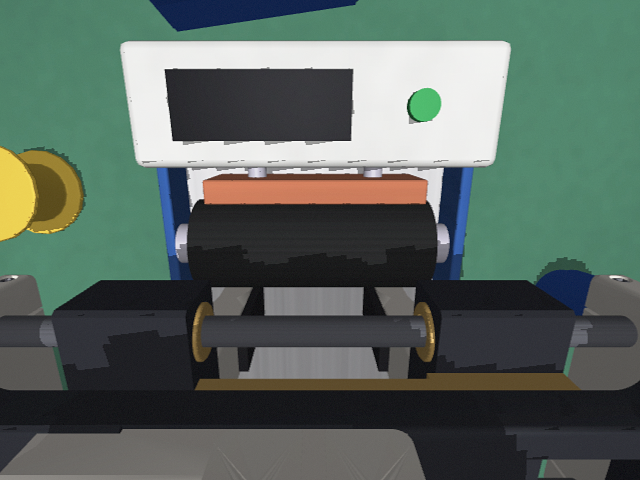

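The picture shows the bar (cols 203–428, rows 175–204) nearly home and the roller square on it. The fitted axis height has crept from about 20.8 to 21.6 mm, so I'll check it against the deck itself for lift.

```bash
cat >> chk.py <<'E'
dk=f(pts(s,box(s,270,358,292,310)&(S<50)&(V>90)));bt=f(pts(s,box(s,230,400,180,200)&(S>80)&(H<15)))
print("deck z",np.median(dk,0).round(2),len(dk),"bar top z",np.percentile(bt[:,2],[50,95]).round(2),"roller top",np.percentile(r[:,2],98).round(2))
bk=f(pts(s,box(s,180,460,60,155)&(S<30)&(V>180)));print("block top",np.median(bk,0).round(2),len(bk))
E
python3 chk.py
```

```text
TCP [42.9 -1.5 12. ] roller x,z L..R [(np.float64(74.7), np.float64(21.7)), (np.float64(74.8), np.float64(21.6)), (np.float64(74.8), np.float64(21.6))] n 19583 gap 31.9 bar 6161 95.5 F deck [-4.2 -1.5 -2.2] clock 14.75
deck z [35.19 -2.47 -0.07] 1576 bar top z [33.88 34.9 ] roller top 41.47
block top [128.29 -24.78  49.88] 12821
```

The deck reads 0 and the block top 49.9, so the roller really has risen about 0.9 mm, carried by finger friction. I'll lower the tips while pressing to seat it again.

```bash
python3 -m pendant '[[[0.3,0,-0.5,0,0,0],[0.5,-0.1,-0.9,0,0,0],[0.7,-0.1,-1.4,0,0,0],[0.9,-0.1,-1.9,0,0,0]]]'; python3 chk.py
```

```text
clock: 15.3
tool_pos: [0.6191, -0.1071, 0.0561]
orientation: [-172.0, -0.0, -97.9]
force: [-7.6, 0.6, 3.3]
opening: 0.0502
TCP [43.5 -1.4 10.1] roller x,z L..R [(np.float64(75.3), np.float64(20.8)), (np.float64(75.3), np.float64(20.8)), (np.float64(75.4), np.float64(20.9))] n 19509 gap 31.8 bar 6472 96.0 F deck [-7.1 -0.4  4.4] clock 15.3
deck z [ 3.672e+01 -2.150e+00 -2.000e-02] 1579 bar top z [33.88 34.92] roller top 40.54
block top [129.8  -24.54  49.92] 12618
```

Seated again: the top reads 40.54, same as at the start. Now I'll press forward until the bar's end shows in the force.

```bash
python3 -m pendant '[[[0.5,-0.1,0,0,0,0],[1,-0.1,0,0,0,0],[1,-0.1,0,0,0,0]]]'; python3 chk.py
```

```text
clock: 15.72
tool_pos: [0.6191, -0.1072, 0.0561]
orientation: [-172.1, -0.0, -97.9]
force: [-9.4, 2.4, 3.1]
opening: 0.0496
TCP [43.5 -1.5 10.1] roller x,z L..R [(np.float64(75.4), np.float64(20.9)), (np.float64(75.4), np.float64(20.9)), (np.float64(75.4), np.float64(20.9))] n 19416 gap 31.9 bar 6520 96.0 F deck [-9.1  1.1  4.4] clock 15.725
deck z [ 3.672e+01 -2.200e+00 -1.000e-02] 1578 bar top z [33.89 34.92] roller top 40.56
block top [130.   -24.63  49.93] 12598
```

```bash
python3 -m pendant '[[[1,-0.1,0,0,0,0],[2,-0.3,0.1,0,0,0],[3,-0.4,0.2,0,0,0],[3,-0.4,0.2,0,0,0]]]'; python3 chk.py pics/w6.png
```

```text
clock: 16.27
tool_pos: [0.6193, -0.1073, 0.056]
orientation: [-172.4, -0.1, -97.9]
force: [-19.8, 7.2, 13.4]
opening: 0.05
TCP [43.7 -1.6 10. ] roller x,z L..R [(np.float64(75.5), np.float64(20.9)), (np.float64(75.5), np.float64(20.8)), (np.float64(75.5), np.float64(20.9))] n 19367 gap 31.8 bar 6617 96.1 F deck [-18.5   4.4  16.2] clock 16.275
deck z [ 3.695e+01 -2.850e+00 -2.000e-02] 1579 bar top z [33.81 34.92] roller top 40.55
block top [131.47 -24.74  49.91] 12528
```

View pics/w6.png

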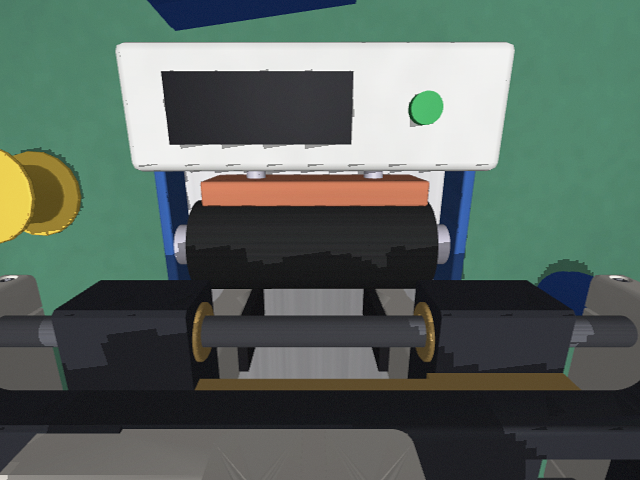

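```bash
cat >> chk.py <<'E'
bk=f(pts(s,box(s,100,540,30,190)&(S<30)&(V>150)));bk=bk[(bk[:,2]>46)&(bk[:,2]<53)]
print("block top edges x",np.percentile(bk[:,0],[.5,2,98,99.5]).round(1),"bar x pct",np.percentile(b[:,0],[1,5,50,95,99]).round(1))
E
python3 chk.py; python3 -c "
from plant import *;s=snapshot('scene');import cv2;cv2.imwrite('pics/s6.png',cv2.resize(s['pixels'][100:300,120:360,::-1],None,fx=3,fy=3))"
```

```text
TCP [43.7 -1.6 10. ] roller x,z L..R [(np.float64(75.5), np.float64(20.9)), (np.float64(75.5), np.float64(20.9)), (np.float64(75.5), np.float64(20.8))] n 19362 gap 31.8 bar 6615 96.0 F deck [-19.6   3.4  15.3] clock 16.325
deck z [36.89 -2.84 -0.06] 1580 bar top z [33.82 34.88] roller top 40.54
block top [131.47 -24.78  49.91] 12525
block top edges x [110.9 111.3 149.1 149.7] bar x pct [ 95.5  96.  101.2 105.2 105.3]
```

View pics/s6.png

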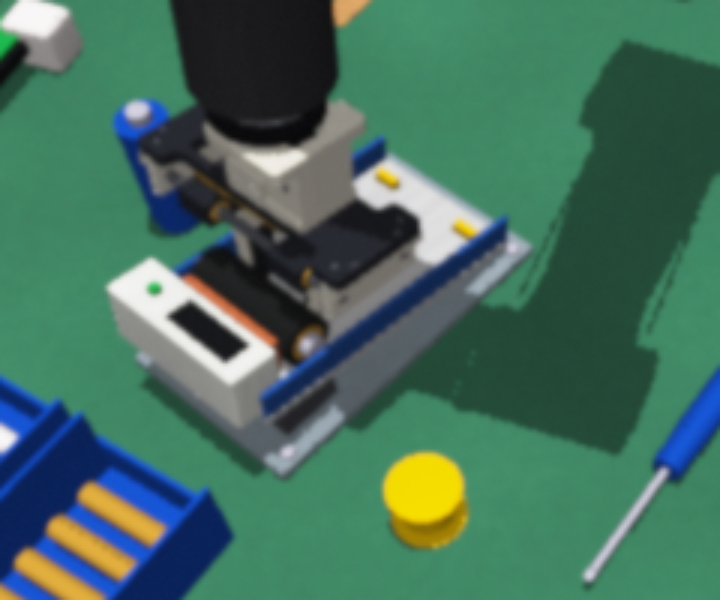

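```bash
python3 -m pendant '[[[0,0,0.4,0,0,0],[0,0,0.8,0,0,0],[0,0,0.8,0,0,0]]]'; python3 chk.py
```

```text
clock: 16.8
tool_pos: [0.6193, -0.1074, 0.0561]
orientation: [-172.4, -0.1, -97.9]
force: [-17.2, 6.4, 6.8]
opening: 0.0498
TCP [43.8 -1.6 10.1] roller x,z L..R [(np.float64(75.6), np.float64(21.0)), (np.float64(75.5), np.float64(20.9)), (np.float64(75.6), np.float64(20.9))] n 19359 gap 31.7 bar 6599 96.1 F deck [-16.8   4.    9.2] clock 16.8
deck z [ 3.698e+01 -2.870e+00 -2.000e-02] 1577 bar top z [33.86 34.92] roller top 40.55
block top [131.57 -24.86  49.92] 12522
block top edges x [110.9 111.4 149.  149.5] bar x pct [ 95.6  96.1 101.3 105.2 105.3]
```

```bash
python3 -m pendant '[[[0,0,0.2,0,0,0],[0,0,0.4,0,0,0],[0,0,0.4,0,0,0],[0,0,0.4,0,0,0],[0,0,0.4,0,0,0]]]'; python3 chk.py
```

```text
clock: 17.48
tool_pos: [0.6194, -0.1073, 0.0562]
orientation: [-172.4, -0.1, -97.9]
force: [-15.8, 5.3, 3.4]
opening: 0.0499
TCP [43.8 -1.6 10.2] roller x,z L..R [(np.float64(75.6), np.float64(20.8)), (np.float64(75.6), np.float64(20.9)), (np.float64(75.6), np.float64(20.9))] n 19358 gap 31.8 bar 6607 96.1 F deck [-15.8   3.1   5.7] clock 17.475
deck z [ 3.692e+01 -2.320e+00 -2.000e-02] 1576 bar top z [33.84 34.87] roller top 40.57
block top [131.63 -24.83  49.9 ] 12540
block top edges x [111.  111.4 149.  149.5] bar x pct [ 95.6  96.1 101.3 105.3 105.3]
```

```bash
python3 -c "
from plant import *;print(close_job())"
```

```text
the job is handed in; nothing more can be done
None
```

The roller is up the ramp and holding the contact bar fully in. I handed the job in at 17.5 s, still pressing. One requirement was not fully met: **the roller lifted about 0.9 mm off the deck for a moment** near the top.

- **The push:** I spread the fingertips 50 mm apart and pushed from behind in one forward run, with brief holds to look. The gap from fingers to roller stayed at 31.7–32.0 mm at every check, so it never ran free or rolled back.
- **The lift:** Face friction was high, so I raised the tips slightly while pressing in the bar to avoid jamming, and friction carried the roller up with them. I lowered the tips while still pushing, and its top returned to 40.55 mm above the deck, matching the 40.5 mm measured at the start.
- **Bar travel:** The bar's face went from about 85.5–86 to 96 mm along the deck, about 10 mm. The roller's axis is at 75.6 mm against the nominal 75, within camera error. There is no direct reading of the bar's travel. However, when I pushed harder and then eased the downward load, the roller barely moved (0.1 mm), which fits the bar being against its end.
- **Final hold:** The roller is square, with its axis the same at both ends to 0.1 mm. The fingers press about 16 N up the slope and about 6 N down onto the deck.
- **Bystanders:** In the last scene view the spare roller, solder reel and screwdriver appeared where they started. I judged this by eye and did not measure them again.

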